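Index the core stage and take the picture

ROBOT

A 6-joint arm with a two-finger parallel gripper is mounted at the origin on a cart in front of the work surface, level with it; the furniture and walls round the work are solid. World frame = base frame: x ahead of the robot, y to its left, z up, the work surface at z = 0. Lengths are in m, angles in degrees, forces in N, time in s.
With the tool pointing down it reaches from about 0.275 to 0.75 m from the base axis. Payload 10.2 kg.
Tool frame: the origin (TCP) lies at the very end of the fingers, on their centre line; the grasp point (between the pads) lies 19 mm behind it; z points along the fingers, y is the line along which they close (so a half turn about z gives the same grasp; the last joint's range is limited). The gripper opens to 88 mm and grips with 3 to 60 N. Pads are 18 mm wide; open, the fingers measure 123 mm over their backs; the gripper's body (75 mm by 187 mm) begins 45 mm behind the grasp point.
Start: joints at [-77.773, 17.928, 85.812, -0, 76.261, -12.8], TCP at [0.222, -0.476, 0.239] pointing down, gripper open.
Joint ranges: [-168.41, 168.41], [-55.51, 124.54], [10.69, 146.95], [-70.63, 250.63], [1, 178], [-165.06, 165.06]. Speed limits (degrees/s): [136.94, 136.94, 172.46, 180, 180, 180].

INTERFACE

Orientations are given as a 3x3 rotation matrix whose columns are the frame's x, y, z axes.
In Python, from rig import r gives the robot as it stands.
- The arm moves only by the tool step_arm, never from a script. Its arguments are lists of equal length, an entry for each row: "jaw": the opening in per cent of the stroke, from 0 (shut) to 100 (fully open); "offset": the shift along the tool's x, y, z in m, a list of three; "delta_rot": the turn, a rotation vector about the tool's x, y, z in degrees, a list of three. In form: {"jaw": [jaw, ...], "offset": [[dx, dy, dz], ...], "delta_rot": [[ax, ay, az], ...]}. A call has 1 to 10 rows; each row is the pose to reach, as a shift and turn from the pose commanded when the call began, along the tool's axes at that moment; what a row does not reach only later rows make up. A row lasts 1/10 s, in which the tool goes at most 50 mm and 8.59 degrees, less where a joint would pass 70% of its speed; a pose out of reach is approached as far as the arm can. A call with a gripper value outside its range is refused whole. The fingers move at their own pace and stop on an object; "grip_force" is the grip in N (left out, the last holds). Time passes only in rows, so rows that repeat a pose let the fingers close. It gives the time, the measured TCP pose, the force, the opening and the grip force at its end, in the units of the state.
- r.state(): the state, without advancing time (a new reading comes with each control period).
- r.grab_frame(name): name is "scene" or "top" or "wrist"; returns a dict with "img" (420x560x3 uint8, red, green, blue), "z_map" (420x560 float32, m along the optical axis (not along the pixel's ray), 0 where there is no reading), "fx", "fy", "cx", "cy" (pixels), "k1" (the pictures are not rectified: a ray, as slopes to the right and down, at radius r is drawn at 1 + k1 r^2 times it, then the intrinsics apply), "rvec" (rotation vector, rad) and "tvec" (3), from world to camera coordinates, as OpenCV has them. Camera axes: x right, y down, z forward; pixel columns grow to the right and rows downward; lengths in m; the calibration is good to about 2 mm. A picture is of the moment at which its call begins.
- r.hand_in(): hands the job in; it is judged then, once.
Trained networks look in a picture, given as the dict that the camera call returned (one of the last four; its "shot" number tells which), for a name from the list of things; names that differ only in an ending like _2 or _b are one class to them, and where a whole thing is asked for, a point or a joint stands for the part that bears it (a point fixed in the world has none). Each returns a list of dicts, best first, with "confidence" (0 to 1); they miss things now and then, are a little off and sometimes report something else, mostly with a low value. They report only what shows in the picture. A call takes as long as a camera call.
- r.silhouettes(picture, label): "mask" (420x560 bool, what is visible of it).
- r.pinpoint(picture, label): "point" ([x, y, z] in m, in world coordinates, good to about 4 mm: a listed point, or the origin of a listed thing).
The state is a dict: "clock": time; "qpos": joint angles; "qd": joint speeds; "joint_torque": joint torques, N m; "tool_pos": TCP position; "eef_rot": TCP orientation; "ft_force": force on the tool from outside, world axes, zero at the start; "wrist_torque": the same for the moment, N m; "opening": finger opening in m; "gripper_force": force on a finger pad.
Only numpy, scipy, OpenCV 4.12 (cv2) and the standard library are available. Lean on these libraries where they do the work, as an engineer would, in place of code of your own. Each camera call takes 0.05 s, during which the arm holds its last target. There are 200 camera calls.

TASK

Push the brass peg of the core stage gently round with a fingertip until the dial's white index mark lines up with the scale line that carries the red disc, not the blue one. Only when the dial stands still there, press the green button fully down and let it come up again, to photograph the core from that side. Pinch and lift nothing: the core stays standing on the middle of the dial, and the other things stay where they are.

Things in the scene. Friction and masses are not known exactly. Their poses are not given: they have to be found in the camera images.
- stage: fixed grey base plate 220 (x) x 380 (y) x 14 mm, origin under its centre, on the dial's axis, at table level; its x points roughly away from the robot. On it a fixed aluminium scale ring (outer radius 106 mm, top at 24 mm) with black lines every 10 degrees on the half nearest the robot, and at its left (+y) a small black camera, top at 76 mm, its lens reaching in to 133 mm from the axis
- dial_axis (a point): centre of the dial's top face, on its upright axis, 30 mm above the table. The dial is a black disc, radius 80 mm, 5.5 mm thick, with a white line (the index mark, 44 mm long, 5 mm wide) that runs radially to its rim on the side opposite the peg
- dial (a joint): angle of the dial in rad, counted anticlockwise as seen from above; 0 when the index mark points along the stage's own -x (to the middle scale line); it turns from -1.6 to 1.6. It stays where it is left; friction 0.08 N m, so about 1.5 N at the peg turns it
- dial_mark (a point): a point on the line of the white index mark, 14 mm outside the dial's rim and so over the scale ring, 94 mm from the axis: on the same circle as the coloured discs; turns with the dial
- dial_peg (a point): centre of the top of the brass peg that stands upright on the dial, 65 mm from the axis, opposite the index mark; peg 12 mm in diameter with a 16 mm head over its top 10 mm; top 75 mm above the table, 45 mm above the dial; turns with the dial
- red_disc_top (a point): top centre of the red disc, the target: 16 mm in diameter, 4 mm high, fixed on the scale ring 94 mm from the axis, on the line 60 degrees to one side of the middle scale line; top 28 mm above the table
- blue_disc_top (a point): top centre of the blue disc, of the same size, fixed 60 degrees to the other side of the middle line: not the target. Red and blue change sides from one start to the next
- shutter_top (a point): top centre of the green push button (radius 16 mm, in a black housing on the base plate) to the right of the dial; 32 mm above the table, the housing 26 mm, so the button sinks flush with it
- shutter (a joint): travel of the green button, m: 0 up, 0.006 fully down (about 5 N, spring return)
- core_mid (a point): centre of the small asphalt core (50 mm in diameter, 51 mm high) that stands loose, upright, on the middle of the dial; its top is 81 mm above the table
- gauge_block: steel gauge block 34 x 50 x 34 mm, loose on the base plate at the right, behind the button; origin at the centre of its underside, 14 mm above the table
- jar_a: screw-top jar of grains, 51 mm in diameter, 72 mm high, loose on the table at the left; origin at the centre of its underside
- jar_b: another such jar, also at the left (the two swap places at random); origin at the centre of its underside
- tin: closed round tin, 66 mm in diameter, 44 mm high, loose on the table at the right; origin at the centre of its underside
- small_core: another small asphalt core, 50 mm in diameter, 53 mm high, loose on the table at the right; origin at the centre of its underside

How it is judged (in metres and radians):
On the way, in this order (a step that is already met when the one before it is completed fails the run):
1. the index mark stands still at the line with the red disc (horizontal distance between dial_mark and red_disc_top below 0.006 m and velocity of joint dial between -0.05 and 0.05 rad/s), for 0.3 s.
2. the green button is pressed down with the dial in place (value of joint shutter above 0.0045 m and horizontal distance between dial_mark and red_disc_top below 0.006 m), for 0.05 s.
At the end, for the whole second after the job is handed in: the index mark points at the red disc to within 6 mm on the disc's circle (under 4 degrees), the dial at rest; the green button has been pressed at least 4.5 mm after that and is up again; the core stands within 8 mm of the dial's centre; nothing else has moved by more than 15 mm (horizontal distance between dial_mark and red_disc_top below 0.006 m and value of joint shutter below 0.0015 m and velocity of joint dial between -0.02 and 0.02 rad/s and horizontal distance between core_mid and dial_axis below 0.008 m and angle between core_mid's own z axis and vertical below 0.1 rad and height (world z) of core_mid below 0.06 m and distance of each of gauge_block, jar_a, jar_b, tin, small_core from where it was at the start of the episode below 0.015 m); the robot touches nothing.
It fails at once if the button is pressed while the index mark is not at the red disc (value of joint shutter above 0.003 m and horizontal distance between dial_mark and red_disc_top above 0.0065 m).
It fails at once if the dial or its peg is pushed roughly or pinched (over 20 N) (contact force between the fingers and dial above 20 N).
It fails at once if the core is lifted, tipped or pushed off the middle of the dial (height (world z) of core_mid above 0.066 m or angle between core_mid's own z axis and vertical above 0.2 rad or horizontal distance between core_mid and dial_axis above 0.01 m).
It fails at once if the gauge block, a jar, the tin or the other small core is lifted or pushed away (distance of any of gauge_block, jar_a, jar_b, tin, small_core from where it was at the start of the episode above 0.015 m).
It also fails if it takes over 51 s, if anything falls off the work surface, if the arm or the gripper's body presses on something with over 40 N, if the wrist force passes 120 N, or if a joint passes its speed limit or range.

## Working session

There is one attempt and no reset: what is moved stays moved. The work goes in short steps, Python scripts to look and compute and a tool call to move; the robot and the scene stay as the last step left them, time stands still between calls to the robot, and variables do not carry over. Pictures are saved under pics/ and viewed, at most 10 in all, crops included, and the job is handed in when it is done.

Besides the shell and the picture viewer there is one more tool, called after "Emit:" by a JSON object that holds its "method" and its "body". step_arm: Moves the arm, as the interface text tells. Its arguments: {"type":"object","properties":{"jaw":{"type":"array","items":{"type":"number"}},"offset":{"type":"array","items":{"type":"array","items":{"type":"number"}}},"delta_rot":{"type":"array","items":{"type":"array","items":{"type":"number"}}},"grip_force":{"type":"number"}},"required":["jaw","offset","delta_rot"]}

```bash
mkdir -p pics
cat > h.py <<'E'
from rig import r
import numpy as np, cv2
def pins(cam, names):
    p=r.grab_frame(cam)
    for n in names:
        for d in r.pinpoint(p,n)[:2]: print(cam,n,np.round(d['point'],4),round(d['confidence'],2))
    return p
def save(p,n): cv2.imwrite(n,cv2.cvtColor(p['img'],cv2.COLOR_RGB2BGR))
E
python3 - <<'E'
from h import *
s=r.state();print(s['clock'],s['tool_pos'],s['eef_rot'],s['opening'])
N="stage dial_axis dial_mark dial_peg red_disc_top blue_disc_top shutter_top core_mid gauge_block jar_a tin small_core".split()
for c in("top","scene"):
    p=pins(c,N); save(p,f'pics/{c}1.png')
E
```

```text
0.0 [ 0.22202693 -0.47547352  0.23816412] [[ 9.06119334e-01  4.23022077e-01 -2.72398778e-04]
 [ 4.23022067e-01 -9.06118496e-01  1.26565748e-03]
 [ 2.88575486e-04 -1.26206741e-03 -9.99999162e-01]] 0.08830339275130497
top stage [ 5.843e-01  2.100e-03 -2.000e-04] 0.7
top dial_axis [0.5857 0.0057 0.0281] 0.7
top dial_mark [0.5028 0.0542 0.0314] 0.59
top dial_mark [ 0.5424 -0.1367  0.0357] 0.4
top dial_peg [ 0.638  -0.0301  0.0752] 0.9
top blue_disc_top [ 0.5318 -0.0683  0.0328] 0.58
top shutter_top [ 0.5411 -0.1397  0.0367] 0.48
top shutter_top [0.6129 0.3804 0.0007] 0.48
top core_mid [0.5845 0.0069 0.0553] 0.65
top jar_a [0.4758 0.4225 0.0012] 0.77
top jar_a [0.6122 0.3822 0.0019] 0.58
top tin [ 0.433  -0.4018 -0.001 ] 0.66
top small_core [ 6.140e-01 -4.341e-01  5.000e-04] 0.78
scene stage [0.5852 0.0023 0.    ] 0.58
scene dial_axis [0.5844 0.0037 0.0281] 0.95
scene dial_axis [0.4768 0.4247 0.0013] 0.64
scene dial_mark [0.5011 0.0537 0.0282] 0.84
scene dial_peg [ 0.637 -0.033  0.073] 0.63
scene red_disc_top [0.5498 0.0885 0.0303] 0.59
scene shutter_top [ 0.538  -0.1431  0.0374] 0.64
scene core_mid [0.5851 0.0074 0.0577] 0.63
scene core_mid [0.5487 0.0903 0.0321] 0.36
scene jar_a [4.786e-01 4.264e-01 3.000e-04] 0.84
scene jar_a [ 0.6097  0.3843 -0.001 ] 0.76
scene tin [ 0.4381 -0.4067  0.0014] 0.84
scene small_core [ 0.6181 -0.4363  0.0008] 0.59
```

View pics/top1.png

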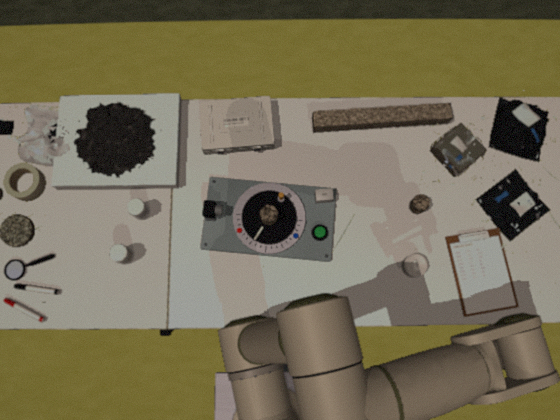

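View pics/scene1.png

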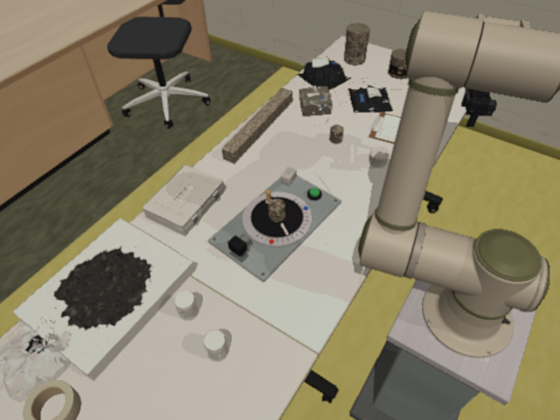

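Red lies on the left (top picture, about 238,230) and blue on the right (296,235). The mark is about 36° short of red, so the peg must go clockwise. I'll hover above the dial for a closer look.

Emit:
{"method": "step_arm", "body": {"jaw": [0,0,0,0,0,0,0,0,0,0], "offset": [[0.02,-0.01,-0.01],[0.06,-0.03,-0.02],[0.1,-0.05,-0.04],[0.14,-0.07,-0.04],[0.18,-0.09,-0.04],[0.22,-0.11,-0.04],[0.26,-0.13,-0.04],[0.3,-0.15,-0.04],[0.34,-0.17,-0.04],[0.37,-0.19,-0.04]], "delta_rot": [[0,0,-3],[0,0,-6],[0,0,-9],[0,0,-12],[0,0,-16],[0,0,-20],[0,0,-24],[0,0,-28],[0,0,-31],[0,0,-34]]}}

```text
clock: 2.3
tool_pos: [0.4782, -0.1451, 0.2787]
eef_rot: [[0.512, 0.859, 0.0], [0.859, -0.512, 0.0], [0.0, 0.0, -1.0]]
ft_force: [0.1, -0.3, -0.4]
opening: 0.0102
gripper_force: 0.0
```

```bash
cat >> h.py <<'E'
def to(world):
    s=r.state(); R=np.array(s['eef_rot']); p=np.array(s['tool_pos'])
    print('t',s['clock'],'tcp',p.round(4),'yaw_y',np.degrees(np.arctan2(R[1,1],R[0,1])).round(2),'off',(R.T@(np.array(world)-p)).round(4),'F',np.round(s['ft_force'],2),'j',np.round(s['qpos'],1))
E
python3 -c "
from h import *
to([.56,0,.28])"
```

```text
t 2.3 tcp [ 0.4782 -0.1451  0.2787] yaw_y -30.8 off [ 0.1665 -0.004  -0.0012] F [ 0.06 -0.28 -0.38] j [-30.3  13.1  86.1   0.   80.8   0.5]
```

Emit:
{"method": "step_arm", "body": {"jaw": [0,0,0,0,0,0], "offset": [[0.04,0,0],[0.08,0,0],[0.12,0,0],[0.15,0,0],[0.165,0,0],[0.165,0,0]], "delta_rot": [[0,0,0],[0,0,0],[0,0,0],[0,0,0],[0,0,0],[0,0,0]]}}

```text
clock: 2.9
tool_pos: [0.5622, -0.0047, 0.2784]
eef_rot: [[0.513, 0.858, -0.0], [0.858, -0.513, 0.0], [-0.0, -0.0, -1.0]]
ft_force: [0.2, -0.9, 1.2]
opening: 0.0006
gripper_force: 0.0
```

Run:
```python
from h import *
p=pins("wrist","dial_axis dial_mark dial_peg red_disc_top blue_disc_top shutter_top core_mid gauge_block".split()); save(p,'pics/w1.png')
to([.662,.005,.20])
```

```text
wrist dial_axis [ 0.5856  0.0066 -0.0066] 0.72
wrist dial_mark [0.5015 0.0574 0.0287] 0.73
wrist dial_peg [ 0.6418 -0.0304  0.0774] 0.71
wrist dial_peg [ 0.5312 -0.07    0.0253] 0.37
wrist red_disc_top [0.5486 0.0947 0.027 ] 0.65
wrist blue_disc_top [ 0.6449 -0.1537  0.0137] 0.57
wrist blue_disc_top [ 0.5307 -0.0707  0.0249] 0.41
wrist shutter_top [ 0.5389 -0.1434  0.0375] 0.6
wrist core_mid [0.5848 0.0045 0.0563] 0.66
wrist gauge_block [ 0.6469 -0.1566  0.013 ] 0.78
t 3.35 tcp [ 0.5617 -0.0061  0.2789] yaw_y -31.03 off [0.0612 0.0801 0.0789] F [-0.27 -0.    0.49] j [-12.6  21.2  75.2  -0.   83.5  18.5]
```

View pics/w1.png

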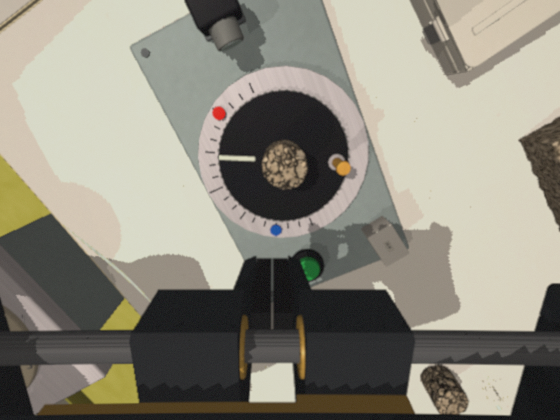

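The wrist picture shows the red disc at (220,113), the mark at (238,158), the peg at (343,168), blue at (276,230) and the button at (310,266). Next I measure the angle geometrically.

```bash
cat >> h.py <<'E'
def px2w(p,uv,z):
    uv=np.atleast_2d(uv).astype(float); K=np.array([[p['fx'],0,p['cx']],[0,p['fy'],p['cy']],[0,0,1.]])
    n=cv2.undistortPoints(uv[:,None],K,np.array([p['k1'],0,0,0.]))[:,0]
    R=cv2.Rodrigues(np.array(p['rvec'],float))[0]; c=-R.T@np.array(p['tvec']).ravel()
    d=np.c_[n,np.ones(len(n))]@R
    return c+d*((z-c[2])/d[:,2])[:,None]
def meas(cam="wrist",A=None,red=None):
    p=r.grab_frame(cam); I=p['img'].astype(int); a,g,b=I[...,0],I[...,1],I[...,2]
    def blob(m,z,near,rad):
        v,u=np.nonzero(m); w=px2w(p,np.c_[u,v],z); k=np.linalg.norm(w[:,:2]-near,axis=1)<rad; return w[k,:2]
    rd=blob((a>130)&(g<80)&(b<80),.028,np.array([.549,.09]),.025)
    bl=blob((b>110)&(a<90)&(g<120),.028,np.array([.531,-.07]),.025)
    print('n',len(rd),len(bl))
    if len(rd)>5 and red is None: red=rd.mean(0)
    if len(bl)>5 and A is None:
        q=bl.mean(0); d=red-q; L=np.linalg.norm(d); ex=np.array([d[1],-d[0]])/L
        A=(red+q)/2+.047*ex; print('red-blue dist',L.round(4),'(0.1628) blue',q.round(4),'stage yaw',np.degrees(np.arctan2(ex[1],ex[0])).round(2))
    wh=blob((a>130)&(b>110)&(g>120),.03,A,.075)
    k=np.linalg.norm(wh-A,axis=1)>.035; wh=wh[k]; dd=wh-A; an=np.degrees(np.arctan2(dd[:,1],-dd[:,0])) # from -x towards +y
    m=np.median(an); an=an[abs(an-m)<8]
    e=red-A
    ra=np.degrees(np.arctan2(e[1],-e[0])); print('A',A.round(4),'red',red.round(4),'mark ang',an.mean().round(2),len(an),'red ang',ra.round(2),'togo cw',(ra-an.mean()).round(2))
    return p
E
python3 - <<'E'
from h import *
meas();
E
```

```text
n 119 86
red-blue dist 0.1616 (0.1628) blue [ 0.5272 -0.0708] stage yaw -6.23
A [0.5827 0.0044] red [0.5447 0.0899] mark ang 32.63 160 red ang 66.05 togo cw 33.42
```

Emit:
{"method": "step_arm", "body": {"jaw": [0,0,0,0,0,0,0,0,0,0], "offset": [[0.02,0.03,0.02],[0.04,0.06,0.05],[0.06,0.08,0.08],[0.06,0.08,0.11],[0.06,0.08,0.14],[0.06,0.08,0.17],[0.06,0.08,0.2],[0.06,0.08,0.22],[0.06,0.08,0.23],[0.06,0.08,0.23]], "delta_rot": [[0,0,0],[0,0,1],[0,0,1.5],[0,0,1.5],[0,0,1.5],[0,0,1.5],[0,0,1.5],[0,0,1.5],[0,0,1.5],[0,0,1.5]]}}

```text
clock: 4.4
tool_pos: [0.6609, 0.0047, 0.0477]
eef_rot: [[0.537, 0.844, -0.002], [0.844, -0.537, 0.0], [-0.001, -0.002, -1.0]]
ft_force: [-0.8, -0.6, 1.0]
opening: 0.0007
gripper_force: 0.0
```

Run:
```python
from h import *
to([.639,-.030,.048])
p=r.grab_frame("wrist"); save(p,'pics/w2.png')
```

```text
t 4.4 tcp [0.6609 0.0047 0.0477] yaw_y -32.48 off [-0.041   0.0002 -0.0003] F [-0.8  -0.6   1.03] j [-9.7 45.5 71.1 -0.  63.5 22.7]
```

View pics/w2.png

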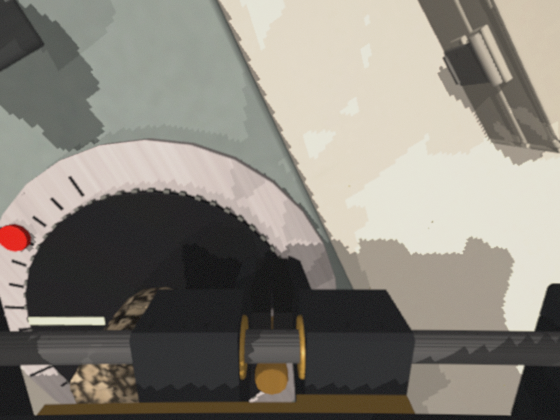

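Emit:
{"method": "step_arm", "body": {"jaw": [0,0,0,0,0,0,0,0,0,0], "offset": [[-0.006,0,0],[-0.012,0,0],[-0.016,0,0],[-0.018,0,0],[-0.02,0,0],[-0.022,0,0],[-0.024,0,0],[-0.026,0,0],[-0.028,0,0],[-0.028,0,0]], "delta_rot": [[0,0,0],[0,0,0],[0,0,0],[0,0,0],[0,0,0],[0,0,0],[0,0,0],[0,0,0],[0,0,0],[0,0,0]]}}

```text
clock: 5.45
tool_pos: [0.6463, -0.0191, 0.0487]
eef_rot: [[0.537, 0.844, 0.0], [0.844, -0.537, -0.0], [0.0, 0.0, -1.0]]
ft_force: [0.2, -0.2, 0.1]
opening: 0.0002
gripper_force: 0.1
```

Run:
```python
from h import *
to([.639,-.030,.048])
A=np.array([.5827,.0044]);red=np.array([.5447,.0899])
meas("wrist",A,red); meas("scene",A,red)
```

```text
t 5.45 tcp [ 0.6463 -0.0191  0.0487] yaw_y -32.48 off [-0.0131 -0.0003  0.0007] F [ 0.17 -0.24  0.14] j [-12.1  43.8  74.3  -0.   61.9  20.4]Traceback (most recent call last):
  File "<stdin>", line 4, in <module>
  File "h.py", line 23, in meas
    bl=blob((b>110)&(a<90)&(g<120),.028,np.array([.531,-.07]),.025)
  File "h.py", line 21, in blob
    v,u=np.nonzero(m); w=px2w(p,np.c_[u,v],z); k=np.linalg.norm(w[:,:2]-near,axis=1)<rad; return w[k,:2]
                         ~~~~^^^^^^^^^^^^^^^^
  File "h.py", line 14, in px2w
    n=cv2.undistortPoints(uv[:,None],K,np.array([p['k1'],0,0,0.]))[:,0]
      ~~~~~~~~~~~~~~~~~~~^^^^^^^^^^^^^^^^^^^^^^^^^^^^^^^^^^^^^^^^^
cv2.error: OpenCV(4.12.0) /io/opencv/modules/calib3d/src/undistort.dispatch.cpp:347: error: (-215:Assertion failed) CV_IS_MAT(_src) && CV_IS_MAT(_dst) && (_src->rows == 1 || _src->cols == 1) && (_dst->rows == 1 || _dst->cols == 1) && _src->cols + _src->rows - 1 == _dst->rows + _dst->cols - 1 && (CV_MAT_TYPE(_src->type) == CV_32FC2 || CV_MAT_TYPE(_src->type) == CV_64FC2) && (CV_MAT_TYPE(_dst->type) == CV_32FC2 || CV_MAT_TYPE(_dst->type) == CV_64FC2) in function 'cvUndistortPointsInternal'
```

```bash
sed -i "s/v,u=np.nonzero(m); w/v,u=np.nonzero(m)\n        if len(u)==0: return np.zeros((0,2))\n        w/" h.py
cat >> h.py <<'E'
A0=np.array([.5827,.0044]);red0=np.array([.5447,.0899])
E
python3 - <<'E'
from h import *
meas("wrist",A0,red0)
E
```

```text
n 327 0
A [0.5827 0.0044] red [0.5447 0.0899] mark ang 35.06 634 red ang 66.04 togo cw 30.98
```

Emit:
{"method": "step_arm", "body": {"jaw": [0,0,0,0,0,0,0,0,0,0], "offset": [[-0.0023,0.0004,0],[-0.0046,0.0007,0],[-0.0069,0.001,0],[-0.0092,0.0012,0],[-0.0115,0.0013,0],[-0.0138,0.0013,0],[-0.0161,0.0012,0],[-0.0184,0.0011,0],[-0.0207,0.0008,0],[-0.023,0.0005,0]], "delta_rot": [[0,0,2],[0,0,4],[0,0,6],[0,0,8],[0,0,10],[0,0,12],[0,0,14],[0,0,16],[0,0,18],[0,0,20]]}}

```text
clock: 6.55
tool_pos: [0.6345, -0.0385, 0.0487]
eef_rot: [[0.794, 0.608, 0.0], [0.608, -0.794, 0.0], [0.0, 0.0, -1.0]]
ft_force: [1.0, 0.9, -1.0]
opening: 0.0004
gripper_force: 0.7
```

Run:
```python
from h import *
to([.639,-.030,.048])
save(meas("wrist",A0,red0),'pics/w3.png'); meas("wrist",A0); print(meas("scene",A0,red0)['shot'])
```

```text
t 6.55 tcp [ 0.6345 -0.0385  0.0487] yaw_y -52.55 off [ 0.0088 -0.004   0.0007] F [ 1.    0.86 -1.05] j [-14.   42.6  76.6   0.   60.8  38.5]
n 63 0
A [0.5827 0.0044] red [0.5447 0.0899] mark ang 54.47 631 red ang 66.04 togo cw 11.57
n 58 0
A [0.5827 0.0044] red [0.5472 0.0845] mark ang 34.69 151 red ang 66.1 togo cw 31.41
n 9 9
A [0.5827 0.0044] red [0.5447 0.0899] mark ang 56.99 25 red ang 66.04 togo cw 9.05
10
```

View pics/w3.png

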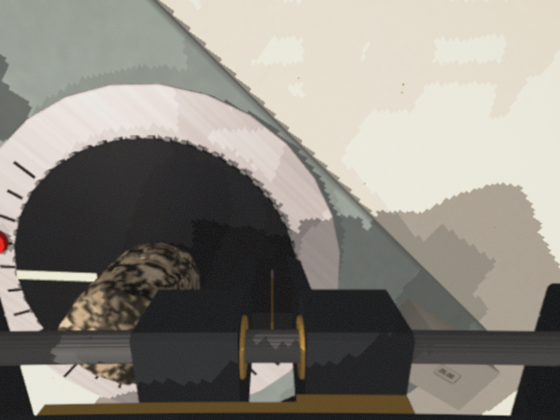

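Emit:
{"method": "step_arm", "body": {"jaw": [0,0,0,0,0,0,0], "offset": [[-0.0017,0.0004,0],[-0.0035,0.0007,0],[-0.0052,0.001,0],[-0.0069,0.0012,0],[-0.0087,0.0014,0],[-0.0104,0.0015,0],[-0.0104,0.0015,0]], "delta_rot": [[0,0,1.5],[0,0,3],[0,0,4.5],[0,0,6],[0,0,7.5],[0,0,9],[0,0,9]]}}

```text
clock: 7.4
tool_pos: [0.6269, -0.0463, 0.0488]
eef_rot: [[0.879, 0.476, -0.0], [0.476, -0.879, -0.0], [-0.0, 0.0, -1.0]]
ft_force: [0.7, 0.8, 0.5]
opening: 0.0003
gripper_force: 0.1
```

Run:
```python
from h import *
to([.639,-.030,.048])
meas("wrist",A0,red0); p=meas("scene",A0,red0); save({'img':cv2.resize(p['img'][180:260,220:320],None,fx=6,fy=6,interpolation=cv2.INTER_CUBIC)},'pics/s2.png')
for c in("scene","wrist"): p=pins(c,["dial_mark","red_disc_top","dial_peg"])
```

```text
t 7.4 tcp [ 0.6269 -0.0463  0.0488] yaw_y -61.55 off [ 0.0184 -0.0086  0.0007] F [0.66 0.78 0.47] j [-14.9  41.8  78.1  -0.   60.1  46.7]
n 91 0
A [0.5827 0.0044] red [0.5447 0.0899] mark ang 63.87 637 red ang 66.04 togo cw 2.17
n 9 9
A [0.5827 0.0044] red [0.5447 0.0899] mark ang 66.07 26 red ang 66.04 togo cw -0.04
scene dial_mark [0.5404 0.0884 0.0283] 0.91
scene dial_mark [ 0.6432 -0.1594  0.0147] 0.67
scene red_disc_top [0.5457 0.0873 0.029 ] 0.4
scene dial_peg [ 0.6065 -0.058   0.0747] 0.74
```

View pics/s2.png

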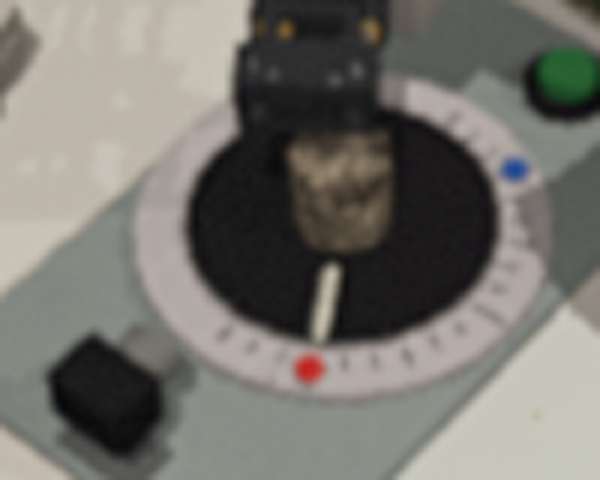

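Emit:
{"method": "step_arm", "body": {"jaw": [0,0,0,0,0,0,0,0,0,0], "offset": [[-0.001,0.0001,0],[-0.002,0.0002,0],[-0.002,0.0002,0],[0.004,0.0002,0],[0.015,0.0002,0],[0.02,0,-0.03],[0.02,0,-0.07],[0.01,-0.02,-0.11],[0,-0.06,-0.15],[-0.02,-0.09,-0.19]], "delta_rot": [[0,0,0.9],[0,0,1.8],[0,0,1.8],[0,0,1.8],[0,0,1.8],[0,0,1.8],[0,0,1.8],[0,0,-4],[0,0,-12],[0,0,-20]]}}

```text
clock: 8.9
tool_pos: [0.5722, 0.0209, 0.2317]
eef_rot: [[0.658, 0.753, -0.0], [0.753, -0.658, 0.0], [-0.0, -0.001, -1.0]]
ft_force: [0.2, -0.4, -0.2]
opening: 0.0002
gripper_force: 0.0
```

Emit:
{"method": "step_arm", "body": {"jaw": [0,0,0,0], "offset": [[0,-0.01,-0.03],[0,-0.01,-0.04],[0,-0.01,-0.04],[0,-0.01,-0.04]], "delta_rot": [[0,0,-6],[0,0,-10],[0,0,-10],[0,0,-10]]}}

```text
clock: 9.3
tool_pos: [0.5655, 0.0263, 0.2697]
eef_rot: [[0.524, 0.852, -0.001], [0.852, -0.524, 0.0], [-0.0, -0.001, -1.0]]
ft_force: [0.3, -0.9, 0.3]
opening: 0.0005
gripper_force: 0.0
```

Run:
```python
from h import *
to([.54,-.142,.10])
p=meas("wrist"); save(p,'pics/w4.png'); meas("scene",A0,red0); pins("wrist",["dial_mark","red_disc_top","blue_disc_top","dial_peg","core_mid","shutter_top"])
```

```text
t 9.3 tcp [0.5655 0.0263 0.2697] yaw_y -31.59 off [-0.1566  0.0667  0.1697] F [ 0.29 -0.88  0.29] j [-9.2 22.1 75.4 -0.  82.6 22.4]
n 115 87
red-blue dist 0.1621 (0.1628) blue [ 0.5269 -0.0709] stage yaw -6.33
A [0.5825 0.0045] red [0.5447 0.0902] mark ang 65.81 165 red ang 66.22 togo cw 0.41
n 9 9
A [0.5827 0.0044] red [0.5447 0.0899] mark ang 67.4 27 red ang 66.04 togo cw -1.36
wrist dial_mark [0.5437 0.0957 0.0322] 0.81
wrist red_disc_top [0.5471 0.0906 0.0278] 0.69
wrist blue_disc_top [ 0.5303 -0.068   0.0269] 0.66
wrist dial_peg [ 0.613  -0.0533  0.0755] 0.6
wrist dial_peg [ 0.5305 -0.0679  0.0258] 0.45
wrist core_mid [0.5861 0.0023 0.0558] 0.98
wrist shutter_top [ 0.5369 -0.1407  0.0364] 0.46
```

View pics/w4.png

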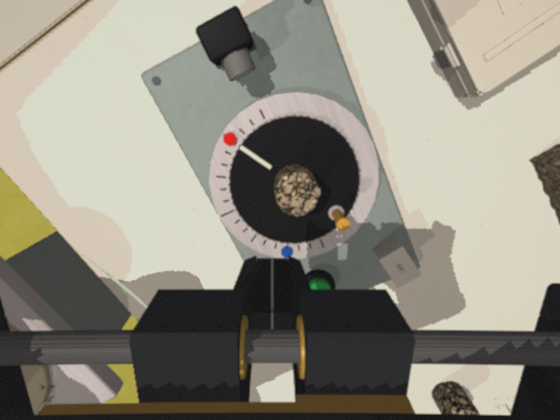

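The mark (242,148 to 270,167) points straight at the red disc (230,139), to within about 0.5°, and the core is centred. Now to the button.

Emit:
{"method": "step_arm", "body": {"jaw": [0,0,0,0,0,0,0,0,0,0], "offset": [[-0.04,0.015,0],[-0.08,0.03,0],[-0.12,0.045,0.01],[-0.15,0.06,0.03],[-0.157,0.065,0.07],[-0.157,0.065,0.11],[-0.157,0.065,0.15],[-0.157,0.065,0.18],[-0.157,0.065,0.2],[-0.157,0.065,0.2]], "delta_rot": [[0,0,0],[0,0,0],[0,0,0],[0,0,0],[0,0,0],[0,0,0],[0,0,0],[0,0,0],[0,0,0],[0,0,0]]}}

```text
clock: 10.75
tool_pos: [0.5376, -0.141, 0.0681]
eef_rot: [[0.522, 0.853, -0.005], [0.853, -0.522, 0.002], [-0.0, -0.005, -1.0]]
ft_force: [0.3, -0.1, 1.1]
opening: 0.0
gripper_force: 0.0
```

Run:
```python
from h import *
to([.5385,-.142,.028])
p=r.grab_frame("wrist"); save(p,'pics/w5.png')
meas("scene",A0,red0);pins("scene",["shutter_top"]);pins("top",["shutter_top"])
```

```text
t 10.75 tcp [ 0.5376 -0.141   0.0681] yaw_y -31.49 off [-0.0004  0.0015  0.0401] F [ 0.31 -0.11  1.15] j [-26.8  32.7  91.3   0.   56.3   4.7]
n 9 9
A [0.5827 0.0044] red [0.5447 0.0899] mark ang 67.53 26 red ang 66.04 togo cw -1.49
scene shutter_top [ 0.5393 -0.1415  0.0329] 0.61
```

View pics/w5.png

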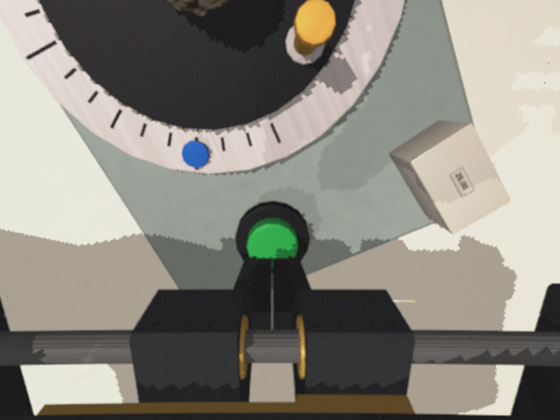

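The button (272,240) lies centred in front of the fingertip. Pressing slowly.

Emit:
{"method": "step_arm", "body": {"jaw": [0,0,0,0,0,0,0,0], "offset": [[0,0.001,0.012],[0,0.001,0.024],[0,0.001,0.031],[0,0.001,0.034],[0,0.001,0.036],[0,0.001,0.038],[0,0.001,0.04],[0,0.001,0.04]], "delta_rot": [[0,0,0],[0,0,0],[0,0,0],[0,0,0],[0,0,0],[0,0,0],[0,0,0],[0,0,0]]}}

```text
clock: 11.85
tool_pos: [0.5398, -0.1421, 0.0307]
eef_rot: [[0.522, 0.853, 0.0], [0.853, -0.522, -0.0], [0.0, 0.0, -1.0]]
ft_force: [-2.8, 0.8, 3.7]
opening: 0.0005
gripper_force: 2.3
```

Emit:
{"method": "step_arm", "body": {"jaw": [0,0,0], "offset": [[0,0,0.0015],[0,0,0.0025],[0,0,0.0025]], "delta_rot": [[0,0,0],[0,0,0],[0,0,0]]}}

```text
clock: 12.15
tool_pos: [0.54, -0.1421, 0.0301]
eef_rot: [[0.522, 0.853, 0.0], [0.853, -0.522, -0.0], [-0.0, 0.001, -1.0]]
ft_force: [-9.1, 3.7, 22.7]
opening: 0.0006
gripper_force: 11.6
```

Run:
```python
from h import *
to([.5385,-.142,.028])
p=r.grab_frame("wrist"); q=meas("scene",A0,red0)
save({'img':np.hstack([cv2.resize(p['img'][180:300,200:340],(420,360)),cv2.resize(q['img'][165:225,280:350],(420,360),interpolation=cv2.INTER_CUBIC)])[:, :800]},'pics/w6.png')
```

```text
t 12.15 tcp [ 0.54   -0.1421  0.0301] yaw_y -31.45 off [-0.0007 -0.0013  0.0021] F [-9.14  3.71 22.68] j [-26.8  36.2  92.3  -0.   51.5   4.7]
n 9 9
A [0.5827 0.0044] red [0.5447 0.0899] mark ang 67.53 26 red ang 66.04 togo cw -1.49
```

View pics/w6.png

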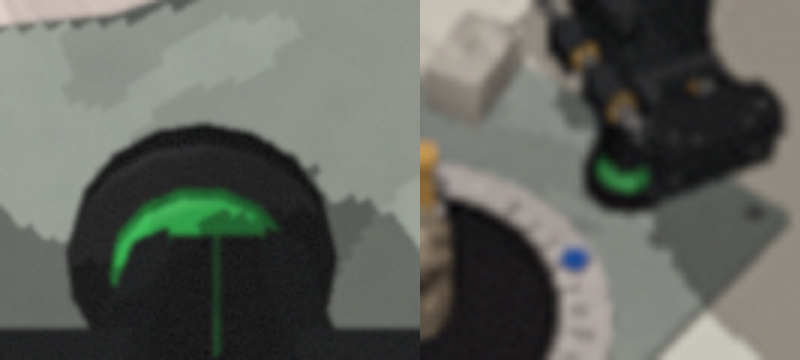

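```bash
cat >> h.py <<'E'
def cloud(p):
    v,u=np.mgrid[:420,:560]; K=np.array([[p['fx'],0,p['cx']],[0,p['fy'],p['cy']],[0,0,1.]])
    n=cv2.undistortPoints(np.c_[u.ravel(),v.ravel()].astype(float)[:,None],K,np.array([p['k1'],0,0,0.]))[:,0]
    X=np.c_[n,np.ones(len(n))]*p['z_map'].ravel()[:,None]; R=cv2.Rodrigues(np.array(p['rvec'],float))[0]
    return ((X-np.array(p['tvec']).ravel())@R).reshape(420,560,3)
E
python3 - <<'E'
from h import *
p=r.grab_frame("wrist"); C=cloud(p); I=p['img'].astype(int)
g=(I[...,1]>90)&(I[...,0]<80)&(I[...,2]<110); g[:180]=0;g[258:]=0
print('green',g.sum(),np.median(C[g],0).round(4),np.percentile(C[g][:,2],[10,50,90]).round(4))
for (u,v) in[(271,226),(250,228),(235,240),(295,232),(303,250),(230,255),(260,250),(280,255),(272,200),(330,210)]: print(u,v,C[v,u].round(4),I[v,u])
E
```

```text
green 493 [ 0.5423 -0.1303  0.0296] [0.0278 0.0296 0.0305]
271 226 [ 0.5504 -0.1227  0.0236] [27 27 26]
250 228 [ 0.5408 -0.1179  0.024 ] [26 22 22]
235 240 [ 0.5313 -0.1189  0.0258] [39 39 40]
295 232 [ 0.5584 -0.1339  0.0182] [28 28 28]
303 250 [ 0.5579 -0.1419  0.0256] [32 32 31]
230 255 [ 0.5249 -0.1241  0.0271] [37 34 37]
260 250 [ 0.5403 -0.1287  0.03  ] [ 57 166  80]
280 255 [ 0.5475 -0.1359  0.0307] [ 35 100  52]
272 200 [ 0.5566 -0.1135  0.0142] [154 161 151]
330 210 [ 0.5799 -0.1343  0.0142] [143 148 141]
```

Emit:
{"method": "step_arm", "body": {"jaw": [0,0,0,0,0], "offset": [[0,0,0],[0,0,0],[0,0,0],[0,0,0],[0,0,0]], "delta_rot": [[0,0,0],[0,0,0],[0,0,0],[0,0,0],[0,0,0]]}}

```text
clock: 12.8
tool_pos: [0.54, -0.1421, 0.0301]
eef_rot: [[0.522, 0.853, 0.001], [0.853, -0.522, -0.001], [-0.0, 0.001, -1.0]]
ft_force: [-9.9, 4.1, 22.8]
opening: 0.0002
gripper_force: 11.6
```

Run:
```python
from h import *
s=r.state();print(s['ft_force'],s['wrist_torque'],s['tool_pos'],s['joint_torque'])
p=r.grab_frame("wrist"); C=cloud(p); I=p['img'].astype(int)
g=(I[...,1]>90)&(I[...,0]<80)&(I[...,2]<110); g[:180]=0;g[258:]=0
print('green',g.sum(),np.percentile(C[g][:,2],[10,50,90]).round(4))
```

```text
[-9.91057961  4.09052578 22.8104697 ] [ 0.67046687  1.64070332 -0.01359801] [ 0.53995529 -0.14212017  0.03010862] [-7.28801675e-01 -3.70993459e+01 -1.81496125e+01  2.34271903e-01
 -2.64169961e+00 -1.48285646e-03]
green 491 [0.0279 0.0295 0.0306]
```

Emit:
{"method": "step_arm", "body": {"jaw": [0,0,0,0], "offset": [[0,0,-0.004],[0,0,-0.01],[0,0,-0.03],[0,0,-0.03]], "delta_rot": [[0,0,0],[0,0,0],[0,0,0],[0,0,0]]}}

```text
clock: 13.25
tool_pos: [0.5411, -0.1427, 0.0599]
eef_rot: [[0.522, 0.853, 0.004], [0.853, -0.522, -0.002], [0.0, 0.005, -1.0]]
ft_force: [0.4, -0.8, 0.3]
opening: 0.0003
gripper_force: 0.0
```

Run:
```python
from h import *
s=r.state();print(s['ft_force'],s['tool_pos'])
for k in range(2):
    p=r.grab_frame("wrist"); C=cloud(p); I=p['img'].astype(int)
    g=(I[...,1]>90)&(I[...,0]<80)&(I[...,2]<110); g[:180]=0;g[262:]=0
    print('green',g.sum(),np.percentile(C[g][:,2],[10,25,50,75,90]).round(4)); v,u=np.nonzero(g); print(u.min(),u.max(),v.min(),v.max())
    e=C[g]; k=e[:,2]>np.median(e[:,2])-.002; print('x,y range along tool y:', np.ptp(e[k][:,:2]@[.853,-.522]), (e[k][:,:2]@[.853,-.522]).min(),(e[k][:,:2]@[.853,-.522]).max(), 'tcp', s['tool_pos'][:2]@np.array([.853,-.522]))
    d=(I.max(2)<45)&(abs(C[...,2]-.026)<.006)&(np.hypot(C[...,0]-.539,C[...,1]+.1415)<.03); print('housing z',np.percentile(C[d][:,2],[10,50,90]).round(4))
```

```text
[ 0.40378289 -0.78194585  0.29557653] [ 0.54106414 -0.14272989  0.05994493]
green 1447 [0.0342 0.0356 0.0362 0.0367 0.0371]
238 290 224 261
x,y range along tool y: 0.030505184715380218 0.5154035210252305 0.5459087057406107 tcp 0.5360327098029528
housing z [0.0247 0.0262 0.0271]
green 1422 [0.034  0.0355 0.0362 0.0367 0.0371]
239 292 224 261
x,y range along tool y: 0.030232078901346493 0.5160153239882372 0.5462474028895837 tcp 0.5360327098029528
housing z [0.0247 0.0262 0.0271]
```

The button's top reads 36 mm when up and 30 mm when pressed. That is the full 6 mm of travel, and the hard stop explains the 23 N. I'll clear away, check and hand in.

Emit:
{"method": "step_arm", "body": {"jaw": [0,0,0,0,0,0,0,0], "offset": [[0,0,-0.03],[0,0,-0.06],[0,0,-0.1],[0,0,-0.14],[0.04,-0.02,-0.18],[0.07,-0.03,-0.2],[0.08,-0.03,-0.21],[0.08,-0.03,-0.21]], "delta_rot": [[0,0,0],[0,0,0],[0,0,0],[0,0,0],[0,0,0],[0,0,0],[0,0,0],[0,0,0]]}}

```text
clock: 14.15
tool_pos: [0.5567, -0.0571, 0.2684]
eef_rot: [[0.52, 0.854, 0.002], [0.854, -0.52, -0.001], [0.0, 0.002, -1.0]]
ft_force: [0.9, 0.4, -0.4]
opening: 0.0004
gripper_force: 0.0
```

Run:
```python
from h import *
meas("wrist"); pins("wrist",["core_mid","shutter_top","gauge_block"]); print(r.hand_in())
```

```text
n 141 103
red-blue dist 0.1617 (0.1628) blue [ 0.5271 -0.0711] stage yaw -6.26
A [0.5826 0.0041] red [0.5447 0.0896] mark ang 65.87 198 red ang 66.09 togo cw 0.21
wrist core_mid [0.5831 0.0059 0.0567] 0.86
wrist shutter_top [ 0.5374 -0.1455  0.0372] 0.74
wrist gauge_block [ 0.6487 -0.1566  0.0127] 0.88
wrist gauge_block [0.5842 0.0026 0.0544] 0.72
the job is handed in; nothing more can be done
None
```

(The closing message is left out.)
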